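Tip the dough roller out of its tube and lay it in the rest

TASK

Tip the clear tube with its orange lever so that the wooden dough roller inside slides out to the stop by itself, untouched. Then take the roller by its exposed end, draw it out over the stop lip and lay it (do not drop it) centred in both notches of the green rest. Leave the pots and bottles where they stand, and let the empty tube come back level.

Things in the scene. Friction and masses are not known exactly. Their poses are not given: they have to be found in the camera images.
- stand: Fixed white stand board (330 x 90 x 12 mm) of the tipping tube. Origin on the table directly below the tube's mouth; x along the tube, out of its mouth ('ahead'); z up. Heights here are above the table, tube level. The hinge of the tube is a level axis along y at x = +35 mm, height 60 mm. Nothing stands beside the tongue.
- tube_mouth (a point): Centre of the mouth of the clear tube (height 94 mm). Outer diameter 64, inner 58 mm; it reaches 189 mm back from the mouth to a closed end with blue cap; its top is at height 126 mm. Two wire runners (24 mm over both) lie on its floor, slippery (friction about 0.25), with 20 mm of room above a roller that lies on them.
- stop_lip (a point): Middle of the upper edge of the blue stop lip (26 mm wide, 4 mm thick), at the end of the open tongue: the wire runners go on 105 mm ahead of the mouth and end in this lip. It reaches 8 mm above the underside of a roller lying on the runners (height 78 mm, level).
- tube (a joint): Tilt of the tube (with tongue and lever) about its hinge, rad: 0 = level, resting on the stand; grows to 0.7 (end stop) as the closed end rises and the tongue dips. Pushing the upright lever ahead tips it, with about 4 N at its upper part; gravity returns it to 0 when let go.
- lever_top (a point): Middle of the upper edge of the orange lever, an upright plate 36 mm wide (y), 10 mm thick (x), fixed on top of the tube 90 mm behind the mouth; with the tube level its top is at height 235 mm and it stands free from the tube's top (126 mm) upwards.
- roller_mid (a point): Centre of the dough roller, a beech cylinder with red ends, 160 long, 32 mm diameter, 0.08 to 0.17 kg; x = its axis. It starts wholly inside the tube, its end 5 to 25 mm behind the mouth. On the runners its axis is at height 86 mm. Tilts beyond about 0.4 rad make it slide. Against the lip its centre is 25 mm ahead of the mouth: 105 mm exposed, 55 mm still in the tube.
- rest_seat (a point): Where the roller's centre lies when seated in the fixed green rest (height 80 mm, midway between its notches); x = the line of the seated roller's axis (either way round), z up. Base 170 x 80 mm; two V-notched plates 10 mm thick at x = -50 and +50 mm, 90 mm free between; notches 90 degrees, about 64 mm wide at the top (height 90 mm).
- pot_a: Lidded clear pot of dough, violet; 76 mm wide at the lid, 56 mm high; origin under its centre. To be left alone.
- pot_b: Lidded clear pot of dough, red, with the orange one stacked on it; 76 mm wide at the lid, 56 mm high; origin under its centre. To be left alone.
- pot_c: Lidded clear pot of dough, orange, stacked on the red one; 76 mm wide at the lid, 56 mm high; origin under its centre. To be left alone.
- pot_d: Lidded clear pot of dough, blue; 76 mm wide at the lid, 56 mm high; origin under its centre. To be left alone.
- pot_e: Lidded clear pot of dough, yellow; 76 mm wide at the lid, 56 mm high; origin under its centre. To be left alone.
- bottle_a: White bottle with a dark blue band, 56 mm wide, 160 mm high; origin under its centre. To be left alone.
- bottle_b: Clear bottle with a pink cap, 54 mm wide, 136 mm high; origin under its centre. To be left alone.

How it is judged:
On the way:
1. the tube is tipped and the roller, untouched by the robot, has slid out to the stop (x of roller_mid in the frame of stand above 0.01 m and contact force between the fingers and roller below 0.1 N), for 0.2 s.
At the end, for the whole second after the job is handed in: The roller lies still in both notches of the rest: its centre within 30 mm of midway along the rest, within 8 mm sideways and 6 mm in height of the seat, its axis within 0.1 rad of the rest's; the tube is level (tilt below 0.05 rad) (x of roller_mid in the frame of rest_seat between -0.03 and 0.03 m and y of roller_mid in the frame of rest_seat between -0.008 and 0.008 m and z of roller_mid in the frame of rest_seat between -0.006 and 0.006 m and angle between the x axis of roller_mid and the x axis of rest_seat, either way round below 0.1 rad and linear speed of roller below 0.02 m/s and value of joint tube below 0.05 rad); the robot touches nothing.
It fails at once if a pot or bottle is moved by more than 30 mm (distance of any of pot_a, pot_b, pot_c, pot_d, pot_e, bottle_a, bottle_b from where it was at the start of the episode above 0.03 m).
It fails at once if the roller is dropped: away from the tube and not held, it moves faster than 0.7 m/s (a fall of 25 mm) (contact force between the fingers and roller below 0.05 N and linear speed of roller above 0.7 m/s and distance between roller_mid and stand above 0.18 m).
It fails at once if the roller falls onto the table (height (world z) of roller_mid below 0.035 m).
It also fails if it takes over 64 s, if anything falls off the work surface, if the arm or the gripper's body presses on something with over 40 N, if the wrist force passes 120 N, or if a joint passes its speed limit or range.

ROBOT

A 7-joint arm with a two-finger parallel gripper is mounted at the origin on the work surface. World frame = base frame: x ahead of the robot, y to its left, z up, the work surface at z = 0. Lengths are in m, angles in rad, forces in N, time in s.
With the tool pointing down it reaches from about 0.425 to 0.875 m from the base axis. Payload 8.4 kg.
Tool frame: the origin (TCP) lies midway between the tips of the shut fingers; the grasp point (between the pads) lies 19 mm behind it; z points along the fingers, y is the line along which they close (so a half turn about z gives the same grasp; the last joint's range is limited). The gripper opens to 85 mm and grips with 20 to 120 N. Pads are 22 mm wide; open, the fingers measure 114 mm over their backs; the gripper's body (76 mm by 85 mm) begins 54 mm behind the grasp point. The pads swing forward as they close: fully open they stand 13 mm farther back than shut.
Start: joints at [-1.421, 0.333, 0.04, 1.465, -0.013, 1.343, -0.059], TCP at [0.16, 0.63, 0.231] pointing down, gripper open.
Joint ranges: [-2.58, 2.58], [-0.38, 2.09], [-1.3, 1.39], [0.25, 2.4], [-1.5, 4.64], [0.08, 2.09], [-2.65, 2.65]. Speed limits (rad/s): [2.22, 2.22, 2.79, 2.79, 3.14, 3.14, 3.14].

INTERFACE

Orientations are given as a 3x3 rotation matrix whose columns are the frame's x, y, z axes.
In Python, from cell import env gives the robot as it stands.
- The arm moves only by the shell command python3 -m pendant 'ROWS'. ROWS is JSON, a list of rows, each a list of 3 entries, a list of its own where there are three numbers: the shift along the tool's x, y, z in m, then the turn about the tool's z in rad, then the opening, from 0 (shut) to 1 (fully open). A call has 1 to 20 rows; each row is the pose to reach, as a shift and turn from the pose commanded when the call began, along the tool's axes at that moment; what a row does not reach only later rows make up. A row lasts 1/8 s, in which the tool goes at most 62.5 mm and 10.7 degrees, less where a joint would pass 70% of its speed; a pose out of reach is approached as far as the arm can. A call with a gripper value outside its range is refused whole. The fingers move at their own pace and stop on an object; the grip force is fixed at half the most. Time passes only in rows, so rows that repeat a pose let the fingers close. It gives the time, the measured TCP pose, the force, the opening and the grip force at its end, in the units of the state.
- env.get_state(): the state, without advancing time (a new reading comes with each control period).
- env.get_image(name): name is "scene" or "top" or "wrist"; returns a dict with "frame" (384x512x3 uint8, red, green, blue), "range_z" (384x512 float32, m along the optical axis (not along the pixel's ray), 0 where there is no reading), "camera_matrix" (3x3 intrinsics, pixels), "dist" ([k1, k2, p1, p2, k3] as OpenCV has them; the pictures are not rectified), "R" (3x3) and "t" (3): a world point X has camera coordinates R X + t. Camera axes: x right, y down, z forward; pixel columns grow to the right and rows downward; lengths in m; the calibration is good to about 2 mm. A picture is of the moment at which its call begins.
- env.hand_in(): hands the job in; it is judged then, once.
Trained networks look in a picture, given as the dict that the camera call returned (one of the last four; its "shot" number tells which), for a name from the list of things; names that differ only in an ending like _2 or _b are one class to them, and where a whole thing is asked for, a point or a joint stands for the part that bears it (a point fixed in the world has none). Each returns a list of dicts, best first, with "confidence" (0 to 1); they miss things now and then, are a little off and sometimes report something else, mostly with a low value. They report only what shows in the picture. A call takes as long as a camera call.
- env.look_for(picture, label): "uv" ([column, row] in pixels, amid what is visible of it).
The state is a dict: "time": time; "qpos": joint angles; "joint_vel": joint speeds; "joint_efforts": joint torques, N m; "ee_pos": TCP position; "ee_rot": TCP orientation; "contact_force": force on the tool from outside, world axes, zero at the start; "wrist_torque": the same for the moment, N m; "gripper_width": finger opening in m; "gripper_force": force on a finger pad.
Only numpy, scipy, OpenCV 4.12 (cv2) and the standard library are available. Lean on these libraries where they do the work, as an engineer would, in place of code of your own. Each camera call takes 0.05 s, during which the arm holds its last target. There are 200 camera calls.

## Working session

There is one attempt and no reset: what is moved stays moved. The work goes in short steps, Python scripts to look and compute and a shell command to move; the robot and the scene stay as the last step left them, time stands still between calls to the robot, and variables do not carry over. Pictures are saved under pics/ and viewed, at most 10 in all, crops included, and the job is handed in when it is done.

```bash
ls; mkdir -p pics; cat > h.py <<'E'
import numpy as np, cv2
from cell import env
def world(p,uv,z=None,win=2):
    u,v=uv; K=p["camera_matrix"];
    xy=cv2.undistortPoints(np.array([[[u,v]]],float),np.array(K),np.array(p["dist"]))[0,0]
    R=np.array(p["R"]);t=np.array(p["t"]); d=np.array([xy[0],xy[1],1.])
    if z is None:
        a=p["range_z"][int(v)-win:int(v)+win+1,int(u)-win:int(u)+win+1]; a=a[a>0]
        s=np.median(a)
    else:
        c=-R.T@t; w=R.T@d; s=(z-c[2])/w[2]
    return R.T@(d*s-t)
def save(p,n): cv2.imwrite(n,cv2.cvtColor(p["frame"],cv2.COLOR_RGB2BGR))
E
python3 - <<'E'
from h import *
np.set_printoptions(precision=3,suppress=True)
for n in("scene","top"):
    p=env.get_image(n); save(p,f"pics/{n}0.png")
    for l in["stand","tube_mouth","stop_lip","lever_top","tube","roller_mid","rest_seat","pot_a","bottle_a"]:
        for r in env.look_for(p,l)[:5]:
            try: print(n,l,round(r["confidence"],2),np.round(r["uv"]),world(p,r["uv"]))
            except Exception as e: print(n,l,r,e)
E
python3 -c "
import cv2,numpy as np
cv2.imwrite('pics/both.png',cv2.resize(np.hstack([cv2.imread('pics/scene0.png'),cv2.imread('pics/top0.png')]),(800,300)))"
```

```text
pics
scene stand 0.89 [324. 245.] [0.544 0.211 0.063]
scene tube_mouth 0.77 [328. 220.] [0.513 0.195 0.124]
scene stop_lip 0.95 [334. 210.] [0.465 0.19  0.124]
scene lever_top 0.85 [333. 211.] [0.472 0.188 0.124]
scene tube 0.73 [333. 206.] [0.459 0.182 0.128]
scene tube 0.56 [216. 196.] [ 0.532 -0.214  0.017]
scene rest_seat 0.87 [216. 194.] [ 0.576 -0.167  0.074]
scene pot_a 0.79 [144. 184.] [ 0.671 -0.42   0.055]
scene pot_a 0.74 [212. 271.] [0.797 0.027 0.052]
scene pot_a 0.61 [208. 248.] [0.782 0.007 0.113]
scene pot_a 0.59 [276. 211.] [0.507 0.017 0.055]
scene pot_a 0.58 [406. 262.] [0.457 0.414 0.055]
scene bottle_a 0.91 [188. 159.] [ 0.486 -0.397  0.07 ]
scene bottle_a 0.85 [384. 297.] [0.634 0.419 0.097]
top stand 0.8 [198. 234.] [0.492 0.179 0.124]
top stand 0.35 [318. 219.] [ 0.541 -0.209  0.009]
top tube_mouth 0.74 [200. 250.] [0.443 0.174 0.13 ]
top stop_lip 0.86 [201. 247.] [0.45  0.158 0.206]
top lever_top 0.62 [199. 247.] [0.451 0.161 0.222]
top tube 0.63 [199. 243.] [0.462 0.176 0.127]
top rest_seat 0.58 [319. 220.] [ 0.537 -0.214  0.01 ]
top rest_seat 0.52 [202. 233.] [0.492 0.169 0.119]
top pot_a 0.7 [387. 178.] [ 0.67  -0.439  0.055]
top pot_a 0.64 [258. 145.] [ 0.774 -0.007  0.111]
top pot_a 0.56 [254. 236.] [0.486 0.01  0.055]
top pot_a 0.52 [254. 158.] [0.746 0.007 0.051]
top bottle_a 0.7 [389. 235.] [ 0.479 -0.407  0.123]
top bottle_a 0.68 [130. 203.] [0.591 0.397 0.118]
```

View pics/top0.png

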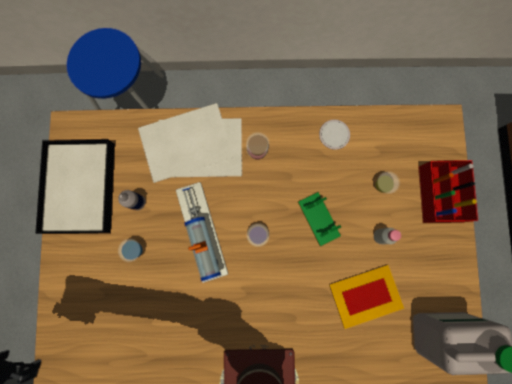

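View pics/scene0.png

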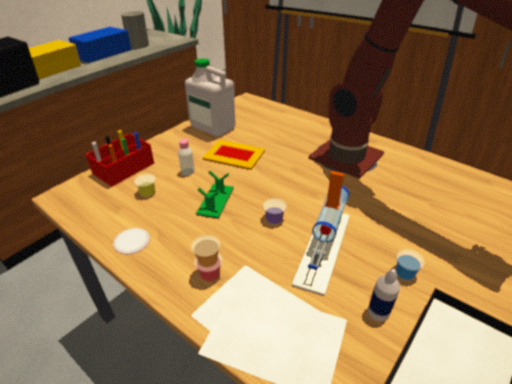

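The top view shows the stand running from (212,280) to (190,185), with the orange lever at about (198,247). The green rest is at (319,220), a violet pot stands between them at (258,235), and nothing blocks the lever from behind. Next I'll move the wrist camera over the stand for a closer look.

```bash
python3 - <<'E'
from h import *
np.set_printoptions(precision=3,suppress=True)
s=env.get_state(); print(s["ee_rot"],s["ee_pos"],s["time"])
p=env.get_image("wrist"); R=np.array(p["R"]);c=-R.T@p["t"]
E=np.array(s["ee_rot"]); print("cam in tool",E.T@(c-s["ee_pos"]),"opt axis",E.T@R[2],"img x",E.T@R[0], p["camera_matrix"][0][0])
p=env.get_image("top"); hsv=cv2.cvtColor(p["frame"],cv2.COLOR_RGB2HSV)
m=cv2.inRange(hsv,(45,100,40),(75,255,255)); m[:, :290]=0;m[:,350:]=0;m[250:]=0;m[:185]=0
pts=np.argwhere(m)[:,::-1]
W=np.array([world(p,q,win=0) for q in pts]); 
b=W[W[:,2]<.025]; r=cv2.minAreaRect(b[:,:2].astype(np.float32)*1000); print("rest base",r,len(b))
h=W[W[:,2]>.06]; print(h)
m=cv2.inRange(hsv,(0,0,140),(179,70,255)); m[:, :170]=0;m[:,232:]=0;m[285:]=0;m[:181]=0
W=np.array([world(p,q,z=.012) for q in np.argwhere(m)[:,::-1]]); 
W=W[(W[:,1]>.1)]
print("stand",cv2.minAreaRect(W[:,:2].astype(np.float32)*1000),len(W))
E
```

```text
[[-0.969  0.246 -0.   ]
 [ 0.246  0.969  0.   ]
 [ 0.     0.    -1.   ]] [0.16  0.63  0.231] 1.0
cam in tool [ 0.075  0.    -0.143] opt axis [-0.295 -0.001  0.956] img x [-0.001  1.     0.001] 336.9776400207136
rest base ((543.2467651367188, -214.37969970703125), (166.87168884277344, 83.09674072265625), 25.115453720092773) 983
[[ 0.602 -0.215  0.085]
 [ 0.602 -0.218  0.086]
 [ 0.602 -0.221  0.087]
 [ 0.599 -0.209  0.081]
 [ 0.599 -0.212  0.083]
 [ 0.599 -0.216  0.08 ]
 [ 0.598 -0.218  0.089]
 [ 0.598 -0.205  0.07 ]
 [ 0.597 -0.207  0.078]
 [ 0.597 -0.21   0.078]
 [ 0.596 -0.212  0.082]
 [ 0.596 -0.215  0.084]
 [ 0.595 -0.198  0.069]
 [ 0.594 -0.201  0.071]
 [ 0.594 -0.204  0.071]
 [ 0.594 -0.207  0.075]
 [ 0.594 -0.211  0.074]
 [ 0.593 -0.213  0.081]
 [ 0.592 -0.193  0.06 ]
 [ 0.592 -0.196  0.061]
 [ 0.592 -0.199  0.066]
 [ 0.591 -0.201  0.069]
 [ 0.591 -0.205  0.069]
 [ 0.591 -0.207  0.074]
 [ 0.591 -0.211  0.072]
 [ 0.589 -0.196  0.062]
 [ 0.589 -0.2    0.061]
 [ 0.589 -0.202  0.064]
 [ 0.588 -0.205  0.067]
 [ 0.585 -0.179  0.065]
 [ 0.585 -0.182  0.066]
 [ 0.586 -0.196  0.061]
 [ 
[... 1713 characters left out ...]
21   0.073]
 [ 0.49  -0.212  0.078]
 [ 0.49  -0.216  0.075]
 [ 0.49  -0.22   0.068]
 [ 0.49  -0.224  0.069]
 [ 0.49  -0.227  0.065]
 [ 0.49  -0.232  0.06 ]
 [ 0.487 -0.204  0.087]
 [ 0.487 -0.208  0.083]
 [ 0.487 -0.212  0.078]
 [ 0.487 -0.215  0.08 ]
 [ 0.487 -0.22   0.07 ]
 [ 0.487 -0.223  0.07 ]
 [ 0.484 -0.198  0.084]
 [ 0.484 -0.201  0.084]
 [ 0.484 -0.204  0.089]
 [ 0.484 -0.207  0.087]
 [ 0.484 -0.211  0.083]
 [ 0.484 -0.215  0.079]
 [ 0.484 -0.219  0.075]
 [ 0.481 -0.201  0.083]
 [ 0.48  -0.204  0.088]
 [ 0.48  -0.206  0.092]
 [ 0.48  -0.211  0.085]
 [ 0.477 -0.201  0.083]
 [ 0.477 -0.204  0.085]]
stand ((504.5574951171875, 187.96018981933594), (328.0508728027344, 88.94549560546875), 17.16498374938965) 928
  return _methods._mean(a, axis=axis, dtype=dtype,
  ret = ret.dtype.type(ret / rcount)
```

```bash
python3 -m pendant '[[[0,0,-0.06],0,0],[[-0.05,-0.05,-0.119],-0.1,0],[[-0.376,-0.384,-0.119],-0.55,0],[[-0.376,-0.384,-0.119],-0.55,0],[[-0.376,-0.384,-0.119],-0.55,0],[[-0.376,-0.384,-0.119],-0.55,0],[[-0.376,-0.384,-0.119],-0.55,0],[[-0.376,-0.384,-0.119],-0.55,0],[[-0.376,-0.384,-0.119],-0.55,0],[[-0.376,-0.384,-0.119],-0.55,0],[[-0.376,-0.384,-0.119],-0.55,0],[[-0.376,-0.384,-0.119],-0.55,0]]'
python3 - <<'E'
from h import *
np.set_printoptions(precision=3,suppress=True)
s=env.get_state(); print(s["ee_rot"],s["ee_pos"],s["time"],s["qpos"])
p=env.get_image("wrist"); save(p,"pics/w1.png")
hsv=cv2.cvtColor(p["frame"],cv2.COLOR_RGB2HSV)
for l in["tube_mouth","stop_lip","lever_top","roller_mid"]:
    for r in env.look_for(p,l)[:2]: print(l,round(r["confidence"],2),np.round(r["uv"]),world(p,r["uv"]))
m=cv2.inRange(hsv,(5,150,120),(18,255,255))
W=np.array([world(p,q,win=0) for q in np.argwhere(m)[:,::-1]]); W=W[(W[:,2]>.15)&(W[:,2]<.26)]
t=W[W[:,2]>np.percentile(W[:,2],99)-.004]; print(len(W),t.mean(0),t.min(0),t.max(0))
E
```

```text
time: 2.6
ee_pos: [0.4296, 0.1657, 0.3504]
ee_rot: [[-0.955, -0.297, -0.0], [-0.297, 0.955, 0.0], [-0.0, 0.0, -1.0]]
contact_force: [-0.6, 0.7, -1.3]
gripper_width: -0.0001
gripper_force: 0.0
[[-0.955 -0.297 -0.   ]
 [-0.297  0.955  0.   ]
 [-0.     0.    -1.   ]] [0.43  0.166 0.35 ] 2.6 [-0.927 -0.127  0.417  1.718  0.051  1.54   1.358]
stop_lip 0.93 [251. 163.] [0.429 0.166 0.127]
stop_lip 0.19 [420. 209.] [0.436 0.412 0.057]
lever_top 0.82 [252. 163.] [0.429 0.167 0.126]
190 [0.447 0.179 0.235] [0.442 0.167 0.233] [0.453 0.19  0.238]
  return _methods._mean(a, axis=axis, dtype=dtype,
  ret = ret.dtype.type(ret / rcount)
```

View pics/w1.png

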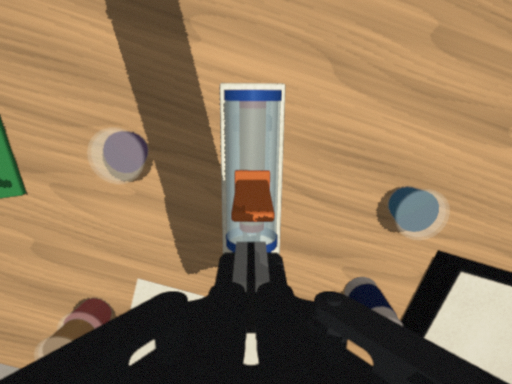

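The wrist view looks down from behind. The stand (columns 222–284) and the lever (232–273, rows 170–220) line up with the fingers at column 251. I'll measure the lever in stand axes.

```bash
python3 - <<'E'
from h import *
np.set_printoptions(precision=3,suppress=True)
a=np.deg2rad(17.16);u=np.array([np.cos(a),np.sin(a)]);n=np.array([-u[1],u[0]]);C=np.array([.5046,.188])
p=env.get_image("wrist"); hsv=cv2.cvtColor(p["frame"],cv2.COLOR_RGB2HSV)
def st(m,lo,hi):
    W=np.array([world(p,q,win=0) for q in np.argwhere(m)[:,::-1] if p["range_z"][q[1],q[0]]>0])
    W=W[(W[:,2]>lo)&(W[:,2]<hi)]; return np.c_[(W[:,:2]-C)@u,(W[:,:2]-C)@n,W[:,2]]
m=cv2.inRange(hsv,(5,150,60),(18,255,255)); m[:,:225]=0;m[:,280:]=0;m[:165]=0;m[225:]=0
S=st(m,.1,.26)
for z in np.arange(.12,.24,.02):
    k=S[(S[:,2]>z)&(S[:,2]<z+.02)]; 
    if len(k): print(round(z,2),len(k),k.min(0),k.max(0),k.mean(0))
m=np.zeros_like(m);m[80:255,215:290]=255
r=cv2.cvtColor(p["frame"],cv2.COLOR_RGB2GRAY)
mw=cv2.inRange(hsv,(0,0,190),(179,40,255))&m
W=np.array([world(p,q,z=.012) for q in np.argwhere(mw)[:,::-1]]);L=np.c_[(W[:,:2]-C)@u,(W[:,:2]-C)@n]
print("board back edge, lat",L.min(0),L.max(0))
for lo,hi in((-.14,-.1),(-.06,-.02)):
    k=L[(L[:,0]>lo)&(L[:,0]<hi)]; print(np.percentile(k[:,1],[1,99]))
mb=cv2.inRange(hsv,(105,150,60),(130,255,255))&m
S=st(mb,.05,.14); b=S[S[:,0]<-.1]; print("cap",b.min(0),b.max(0),b.mean(0))
E
```

```text
0.12 375 [-0.07  -0.016  0.127] [-0.056  0.021  0.14 ] [-0.065  0.002  0.131]
0.14 164 [-0.061 -0.016  0.141] [-0.058  0.02   0.16 ] [-0.061  0.002  0.15 ]
0.16 179 [-0.061 -0.015  0.16 ] [-0.06   0.019  0.18 ] [-0.061  0.002  0.17 ]
0.18 221 [-0.061 -0.014  0.18 ] [-0.06   0.019  0.2  ] [-0.061  0.003  0.19 ]
0.2 264 [-0.061 -0.014  0.2  ] [-0.06   0.019  0.22 ] [-0.061  0.002  0.211]
0.22 611 [-0.062 -0.014  0.22 ] [-0.053  0.019  0.237] [-0.058  0.002  0.232]
board back edge, lat [-0.164 -0.041] [0.086 0.047]
[-0.041  0.046]
[-0.041  0.046]
cap [-0.155 -0.027  0.107] [-0.146  0.033  0.129] [-0.151  0.003  0.122]
```

```bash
python3 -m pendant '[[[0.01,0.002,0],0,0],[[0.01,0.002,0.05],0,0],[[0.01,0.002,0.1],0,0],[[0.01,0.002,0.15],0,0],[[0.01,0.002,0.15],0,0],[[0,0.002,0.15],0,0],[[0,0.002,0.15],0,0]]'
python3 -m pendant '[[[-0.010,0,-0.006],0,0],[[-0.021,0,-0.012],0,0],[[-0.029,0,-0.018],0,0],[[-0.036,0,-0.023],0,0],[[-0.045,0,-0.028],0,0],[[-0.053,0,-0.032],0,0],[[-0.062,0,-0.036],0,0],[[-0.071,0,-0.04],0,0],[[-0.080,0,-0.043],0,0],[[-0.089,0,-0.045],0,0],[[-0.098,0,-0.047],0,0],[[-0.098,0,-0.047],0,0],[[-0.098,0,-0.047],0,0],[[-0.098,0,-0.047],0,0],[[-0.098,0,-0.047],0,0],[[-0.098,0,-0.047],0,0],[[-0.098,0,-0.047],0,0]]'
python3 - <<'E'
from h import *
p=env.get_image("top"); p2=env.get_image("scene")
f=np.hstack([cv2.resize(p["frame"][150:300,150:280],(400,461)),cv2.resize(p2["frame"][160:310,270:400],(400,461))])
save({"frame":f},"pics/tip.png")
E
```

```text
time: 3.78
ee_pos: [0.4311, 0.168, 0.2025]
ee_rot: [[-0.955, -0.297, 0.003], [-0.297, 0.955, 0.002], [-0.003, 0.001, -1.0]]
contact_force: [-0.3, 0.2, -0.5]
gripper_width: 0.0
gripper_force: 0.0
time: 5.9
ee_pos: [0.5228, 0.1962, 0.2472]
ee_rot: [[-0.955, -0.297, -0.0], [-0.297, 0.955, -0.0], [0.0, 0.0, -1.0]]
contact_force: [-0.9, -1.0, 1.5]
gripper_width: 0.0002
gripper_force: 0.8
```

View pics/tip.png

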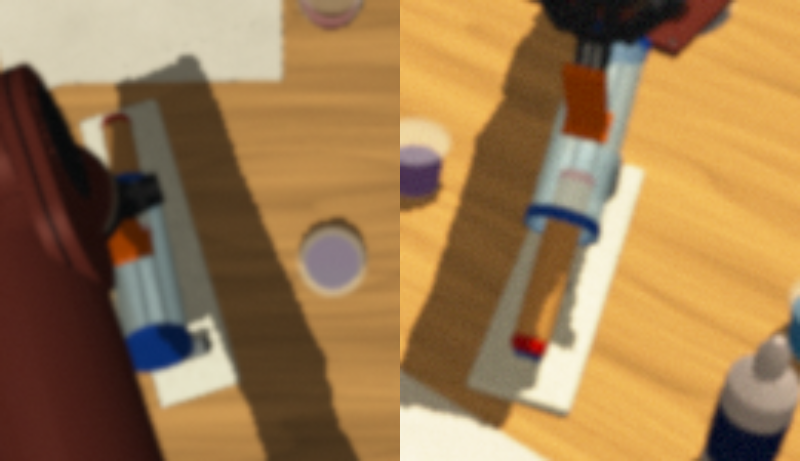

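The tube is tipped and the roller's red end is at the lip. Now I'll lower the tube slowly, go up, and take the grasp approach.

```bash
python3 -m pendant '[[[0,0,0],0,0],[[0.009,0,0.002],0,0],[[0.018,0,0.004],0,0],[[0.027,0,0.007],0,0],[[0.036,0,0.011],0,0],[[0.045,0,0.015],0,0],[[0.053,0,0.019],0,0],[[0.062,0,0.024],0,0],[[0.069,0,0.029],0,0],[[0.077,0,0.035],0,0],[[0.083,0,0.038],0,0],[[0.088,0,0.041],0,0],[[0.094,0,0.044],0,0],[[0.102,0,0.047],0,0],[[0.106,0,0.047],0,0],[[0.106,0,0],0,0],[[0.106,0,-0.06],0,0.3],[[0.106,0,-0.1],0,0.8]]'
python3 -m pendant '[[[-0.05,0,0],0,0.9],[[-0.1,0,0],0,0.9],[[-0.15,0,0.0],0,0.9],[[-0.16,0,0.0],0,0.9],[[-0.16,0,0],0,0.9]]'
python3 - <<'E'
from h import *
np.set_printoptions(precision=3,suppress=True)
a=np.deg2rad(17.16);u=np.array([np.cos(a),np.sin(a)]);n=np.array([-u[1],u[0]]);O=np.array([.5364,.2004])
s=env.get_state();d=s["ee_pos"][:2]-O;print("tcp",d@u,d@n,s["ee_pos"][2],s["time"])
p=env.get_image("wrist");save(p,"pics/w2.png")
hsv=cv2.cvtColor(p["frame"],cv2.COLOR_RGB2HSV);r=p["range_z"]
g=[(c,q) for q in range(0,384,2) for c in range(100,400,2) if r[q,c]>0]
W=np.array([world(p,k,win=0) for k in g]);S=np.c_[(W[:,:2]-O)@u,(W[:,:2]-O)@n,W[:,2]]
k=(S[:,0]>.01)&(S[:,0]<.1)&(abs(S[:,1])<.03)&(S[:,2]>.08)&(S[:,2]<.12)
T=S[k];print(len(T),T.min(0),T.max(0),T.mean(0))
for lo in np.arange(.01,.1,.02):
  t=T[(T[:,0]>lo)&(T[:,0]<lo+.02)]
  if len(t):print(lo,t.mean(0),t.min(0),t.max(0))
E
```

```text
time: 8.25
ee_pos: [0.422, 0.1648, 0.3503]
ee_rot: [[-0.955, -0.296, 0.002], [-0.296, 0.955, 0.002], [-0.003, 0.001, -1.0]]
contact_force: [0.7, 0.8, -0.0]
gripper_width: 0.036
gripper_force: 0.0
time: 8.88
ee_pos: [0.5746, 0.212, 0.3469]
ee_rot: [[-0.955, -0.296, -0.001], [-0.296, 0.955, -0.001], [0.001, -0.001, -1.0]]
contact_force: [0.7, 0.3, 0.8]
gripper_width: 0.0771
gripper_force: 0.0
tcp 0.03986653270207312 -0.00020454875545880893 0.34689212562596383 8.875
480 [ 0.01  -0.016  0.09 ] [0.1   0.014 0.104] [ 0.054 -0.001  0.099]
0.01 [ 0.019 -0.001  0.1  ] [ 0.01  -0.015  0.092] [0.03  0.013 0.104]
0.03 [ 0.04  -0.001  0.099] [ 0.03  -0.015  0.091] [0.05  0.013 0.104]
0.049999999999999996 [ 0.06  -0.001  0.099] [ 0.05  -0.016  0.092] [0.07  0.014 0.104]
0.06999999999999999 [ 0.08  -0.001  0.099] [ 0.07  -0.016  0.091] [0.09  0.014 0.103]
0.08999999999999998 [ 0.095 -0.001  0.099] [ 0.09  -0.016  0.09 ] [0.1   0.014 0.104]
```

View pics/w2.png

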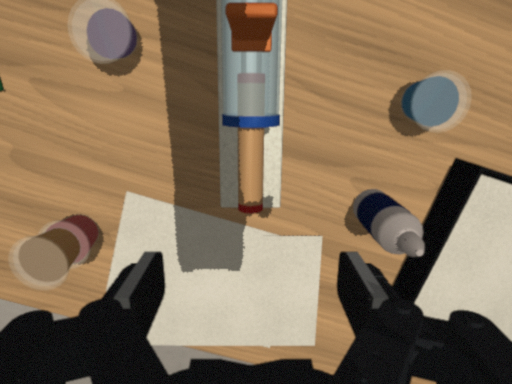

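The exposed roller shows at column 251, rows 125–210, and its end (the dark red disc) rests on the lip. The fingers are centred on it, so I'll descend and grip.

```bash
python3 -m pendant '[[[-0.01,-0.001,0.06],0,1],[[-0.01,-0.001,0.12],0,1],[[-0.01,-0.001,0.18],0,1],[[-0.01,-0.001,0.23],0,1],[[-0.01,-0.001,0.265],0,1],[[-0.01,-0.001,0.284],0,1],[[-0.01,-0.001,0.284],0,1],[[-0.01,-0.001,0.284],0,0],[[-0.01,-0.001,0.284],0,0],[[-0.01,-0.001,0.284],0,0],[[-0.01,-0.001,0.284],0,0],[[-0.01,-0.001,0.284],0,0]]'
```

```text
time: 10.42
ee_pos: [0.5848, 0.2145, 0.0644]
ee_rot: [[-0.955, -0.297, 0.001], [-0.297, 0.955, 0.001], [-0.001, 0.0, -1.0]]
contact_force: [-1.7, -0.3, 5.6]
gripper_width: 0.0303
gripper_force: 58.8
```

```bash
python3 -m pendant '[[[0,0,-0.006],0,0],[[0,0,-0.013],0,0],[[0,0,-0.013],0,0],[[-0.015,0,-0.013],0,0],[[-0.03,0,-0.013],0,0],[[-0.045,0,-0.013],0,0],[[-0.06,0,-0.013],0,0],[[-0.08,0,-0.013],0,0],[[-0.08,0,-0.04],0,0],[[-0.08,0,-0.1],0,0],[[-0.08,0,-0.15],0,0],[[-0.08,0,-0.15],0,0]]'
python3 - <<'E'
from h import *
np.set_printoptions(precision=4,suppress=True)
s=env.get_state();E=np.array(s["ee_rot"]);P=np.array(s["ee_pos"])
p=env.get_image("wrist");save(p,"pics/w3.png")
r=p["range_z"];g=[(c,q) for q in range(0,384,2) for c in range(180,330,2) if r[q,c]>0]
W=np.array([world(p,k,win=0) for k in g]);S=(W-P)@E
k=(abs(S[:,1])<.03)&(abs(S[:,2]+.025)<.03)&(S[:,0]>.015)&(S[:,0]<.2)
T=S[k];print(len(T),T.min(0),T.max(0))
for lo in np.arange(.01,.13,.015):
  t=T[(T[:,0]>lo)&(T[:,0]<lo+.015)]
  if len(t):print(round(lo,3),len(t),t.mean(0),t.min(0),t.max(0))
a=np.deg2rad(25.1);u=np.array([np.cos(a),np.sin(a)])
print("rest in tool",(np.r_[.5432,-.2144,.08]-P)@E,"yaw",np.rad2deg(np.arctan2(-E[1,0],-E[0,0])),P,s["time"],s["qpos"])
E
```

```text
time: 11.92
ee_pos: [0.6629, 0.2382, 0.2184]
ee_rot: [[-0.955, -0.296, 0.007], [-0.296, 0.955, 0.003], [-0.008, 0.001, -1.0]]
contact_force: [1.0, -0.3, -2.1]
gripper_width: 0.0305
gripper_force: 59.4
6041 [ 0.015  -0.0154 -0.0405] [ 0.103   0.0165 -0.0244]
0.01 511 [ 0.0201  0.0001 -0.035 ] [ 0.015  -0.0154 -0.0391] [ 0.025   0.0159 -0.0248]
0.025 846 [ 0.0326  0.0003 -0.035 ] [ 0.025  -0.0151 -0.0397] [ 0.04    0.0158 -0.0254]
0.04 948 [ 0.0476  0.0004 -0.035 ] [ 0.04   -0.0151 -0.0393] [ 0.055   0.016  -0.0249]
0.055 1065 [ 0.0626  0.0005 -0.0351] [ 0.055  -0.015  -0.0396] [ 0.07    0.0161 -0.0247]
0.07 1208 [ 0.0776  0.0006 -0.0351] [ 0.07   -0.015  -0.0397] [ 0.085   0.0163 -0.0248]
0.085 1381 [ 0.0927  0.0008 -0.0351] [ 0.085  -0.015  -0.0405] [ 0.1     0.0165 -0.0244]
0.1 82 [ 0.1008  0.0002 -0.0323] [ 0.1    -0.015  -0.0378] [ 0.103   0.0163 -0.0252]
rest in tool [ 0.2496 -0.3969  0.1362] yaw 17.244821569233366 [0.6629 0.2382 0.2184] 11.925 [-0.7572  0.4788  0.5092  1.3577 -0.2328  1.3563  1.6233]
```

View pics/w3.png

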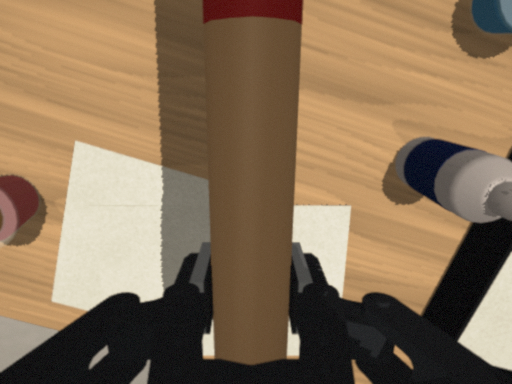

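The roller is held straight: its axis is on tool y≈0, its rear end is at tool x≈0.104, so its centre is at +0.024. I'll carry it above the rest.

```bash
python3 -m pendant '[[[0.025,-0.044,0],0,0],[[0.05,-0.087,0],-0.03,0],[[0.075,-0.131,0],-0.05,0],[[0.1,-0.175,0],-0.07,0],[[0.125,-0.219,0],-0.09,0],[[0.15,-0.262,0],-0.1,0],[[0.175,-0.306,0],-0.11,0],[[0.2,-0.35,0],-0.12,0],[[0.215,-0.38,0],-0.13,0],[[0.225,-0.3935,0],-0.137,0],[[0.225,-0.3935,0],-0.137,0],[[0.225,-0.3935,0],-0.137,0]]'
python3 - <<'E'
from h import *
np.set_printoptions(precision=4,suppress=True)
s=env.get_state();E=np.array(s["ee_rot"]);P=np.array(s["ee_pos"])
p=env.get_image("wrist");save(p,"pics/w4.png")
hsv=cv2.cvtColor(p["frame"],cv2.COLOR_RGB2HSV);r=p["range_z"]
m=cv2.inRange(hsv,(45,100,30),(75,255,255))
g=[q for q in np.argwhere(m)[:,::-1] if r[q[1],q[0]]>0]
W=np.array([world(p,k,win=0) for k in g]);S=(W-P)@E
b=S[(W[:,2]<.03)&(np.hypot(W[:,0]-.543,W[:,1]+.214)<.12)];print("base z",np.median(b[:,2]+0),b.min(0),b.max(0),len(b))
for lo in np.arange(-.05,.13,.02):
  t=b[(b[:,0]>lo)&(b[:,0]<lo+.02)]
  if len(t)>20:print(round(lo,3),np.percentile(t[:,1],[1,99]))
h=W[(W[:,2]>.04)&(np.hypot(W[:,0]-.543,W[:,1]+.214)<.12)];hs=(h-P)@E
for y in np.arange(-.045,.046,.01):
  for sgn in(0,1):
    t=hs[(abs(hs[:,1]-y)<.005)&((hs[:,0]>.024)==sgn)]
    if len(t):print(round(y,3),sgn,len(t),t[:,0].min(),t[:,0].max(),"top",P[2]-t[:,2].min())
print("rest in tool",(np.r_[.5432,-.2144,.08]-P)@E,"yaw",np.rad2deg(np.arctan2(-E[1,0],-E[0,0])),P,s["time"],s["gripper_width"])
E
```

```text
time: 13.48
ee_pos: [0.5631, -0.2025, 0.2128]
ee_rot: [[-0.905, -0.426, -0.001], [-0.426, 0.905, 0.001], [0.0, 0.001, -1.0]]
contact_force: [0.2, 0.5, -1.2]
gripper_width: 0.0304
gripper_force: 59.5
  return _methods._mean(a, axis=axis, dtype=dtype,
  ret = ret.dtype.type(ret / rcount)
Traceback (most recent call last):
ValueError: zero-size array to reduction operation minimum which has no identity
```

View pics/w4.png

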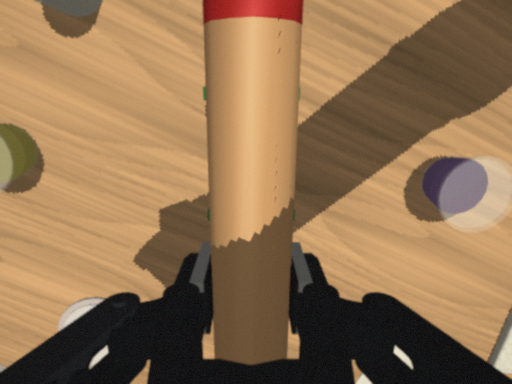

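The rest lies squarely below: small green plate tips show evenly on both sides of the roller, at (205,92) and (299,92), and at (208,214) and (293,214). I'll use these tips for the fine correction.

```bash
python3 - <<'E'
from h import *
np.set_printoptions(precision=4,suppress=True)
s=env.get_state();E=np.array(s["ee_rot"]);P=np.array(s["ee_pos"])
p=env.get_image("wrist");hsv=cv2.cvtColor(p["frame"],cv2.COLOR_RGB2HSV)
m=cv2.inRange(hsv,(40,60,20),(85,255,255));m[:,:190]=0;m[:,312:]=0;m[240:]=0
k,_,st,c=cv2.connectedComponentsWithStats(m)
for i in range(1,k):
  x,y,w,h,a=st[i]
  if a<4: continue
  e=x-.5 if x<250 else x+w-.5
  print(st[i],"outer",(world(p,(e,y+h/2-.5),z=.088)-P)@E,"rng z",p["range_z"][y:y+h,x:x+w].min())
print("rest in tool",(np.r_[.5432,-.2144,.08]-P)@E,"yaw",np.rad2deg(np.arctan2(-E[1,0],-E[0,0])),P,s["time"])
E
```

```text
[204  87   2  12  23] outer [ 0.0751 -0.0357  0.1249] rng z 0.1110238
[208 210   1  10  10] outer [-0.0239 -0.0364  0.1249] rng z 0.28724495
rest in tool [ 0.0232 -0.0024  0.133 ] yaw 25.25494782669728 [ 0.5632 -0.2024  0.213 ] 13.525
```

```bash
python3 -m pendant '[[[0.001,-0.001,0.05],0,0],[[0.001,-0.001,0.1],0,0],[[0.001,-0.001,0.13],0,0],[[0.001,-0.001,0.143],0,0],[[0.001,-0.001,0.148],0,0],[[0.001,-0.001,0.151],0,0],[[0.001,-0.001,0.151],0,0]]'
```

```text
time: 14.45
ee_pos: [0.5627, -0.206, 0.0632]
ee_rot: [[-0.905, -0.424, 0.001], [-0.424, 0.905, -0.0], [-0.001, -0.001, -1.0]]
contact_force: [-0.3, 0.1, -1.1]
gripper_width: 0.0304
gripper_force: 59.5
```

```bash
python3 -m pendant '[[[0,0,0.002],0,0],[[0,0,0.003],0,0],[[0,0,0.004],0,0],[[0,0,0.005],0,0],[[0,0,0.005],0,0]]'
```

```text
time: 15.08
ee_pos: [0.5629, -0.206, 0.0612]
ee_rot: [[-0.906, -0.424, 0.002], [-0.424, 0.906, 0.002], [-0.003, 0.001, -1.0]]
contact_force: [-14.1, 6.7, 36.0]
gripper_width: 0.0306
gripper_force: 63.4
```

```bash
python3 -m pendant '[[[0,0,-0.004],0,0],[[0,0.0025,-0.004],0,0],[[0,0.0025,-0.004],0,0],[[0,0.0025,-0.002],0,0],[[0,0.0025,-0.001],0,0],[[0,0.0025,-0.001],0,0]]'
```

```text
time: 15.82
ee_pos: [0.561, -0.2036, 0.0586]
ee_rot: [[-0.906, -0.424, -0.0], [-0.424, 0.906, 0.0], [0.0, 0.001, -1.0]]
contact_force: [-2.5, 1.8, 7.6]
gripper_width: 0.0306
gripper_force: 60.5
```

Seated at the right height with a light force. Now I'll release and withdraw.

```bash
python3 -m pendant '[[[0,0,0],0,0.5],[[0,0,0],0,0.7],[[0,0,0],0,0.9],[[0,0,0],0,0.9],[[0,0,0],0,0.9],[[0,0,-0.03],0,0.9],[[0,0,-0.08],0,0.9],[[0,0,-0.14],0,0.9],[[0.0,0,-0.2],0,0.9],[[0.0,0,-0.2],0,0.9],[[0.0,0,-0.2],0,0.9]]'
python3 - <<'E'
from h import *
np.set_printoptions(precision=4,suppress=True)
s=env.get_state();P=s["ee_pos"]
p=env.get_image("wrist");q=env.get_image("scene")
save({"frame":np.hstack([p["frame"],q["frame"]])[:, :][::1]},"pics/big.png")
save({"frame":np.hstack([cv2.resize(p["frame"],(400,300)),cv2.resize(q["frame"][150:300,170:370],(400,300))])},"pics/end.png")
a=np.deg2rad(25.1);u=np.array([np.cos(a),np.sin(a)]);n=np.array([-u[1],u[0]]);C=np.array([.5432,-.2144])
r=p["range_z"];W=np.array([world(p,(c,v),win=0) for v in range(0,384,2) for c in range(100,400,2) if r[v,c]>0])
S=np.c_[(W[:,:2]-C)@u,(W[:,:2]-C)@n,W[:,2]]
k=S[(abs(S[:,0])<.1)&(abs(S[:,1])<.025)&(S[:,2]>.088)&(S[:,2]<.12)]
print(len(k),k.min(0),k.max(0))
for lo in np.arange(-.08,.08,.04):
  t=k[(k[:,0]>lo)&(k[:,0]<lo+.04)&(k[:,2]>.09)]
  if len(t):print(round(lo,2),t.mean(0),t[:,2].max())
print(P,s["time"])
E
```

```text
time: 17.2
ee_pos: [0.5609, -0.2035, 0.258]
ee_rot: [[-0.905, -0.424, -0.0], [-0.424, 0.905, 0.0], [-0.0, 0.0, -1.0]]
contact_force: [0.2, -0.0, -0.7]
gripper_width: 0.0769
gripper_force: 0.0
1299 [-0.0845 -0.0116  0.088 ] [0.0767 0.0168 0.0981]
-0.08 [-0.0607  0.0028  0.0946] 0.0980165077325645
-0.04 [-0.0204  0.0029  0.0945] 0.09813312358639809
0.0 [0.0196 0.0028 0.0944] 0.0979815582844845
0.04 [0.0577 0.0026 0.0944] 0.09773174740830586
[ 0.5609 -0.2035  0.258 ] 17.2
```

View pics/end.png

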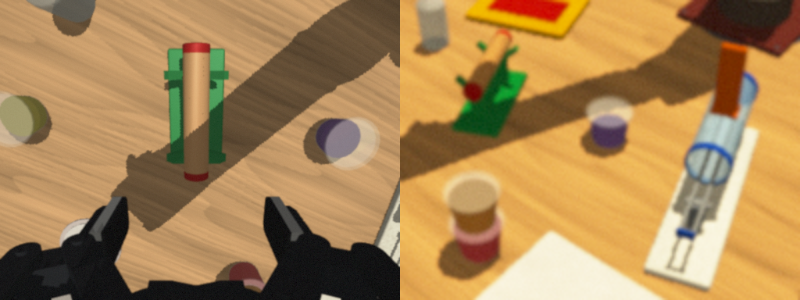

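The roller lies level in both notches, with its centre about 4 mm off midway. The tube is back level and empty, and the pots and bottles are where they stood.

```bash
python3 -c "
from cell import env
print(env.hand_in())"
```

```text
the job is handed in; nothing more can be done
None
```

The job is handed in, with no verdict returned: the roller slid out to the stop untouched and now lies level in both notches of the rest (about 4 mm off midway, 3 mm sideways by my estimate), the empty tube is back level, and the pots and bottles look undisturbed.

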